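Mount the long pastry roller between centres

TASK

Mount the longer of the two wooden pastry rollers in the roller stand: take it from the rack, lay it in the trough between the two pointed centres, and slide the tailstock up until the roller is pinched firmly between both points and lifted clear of the trough, without ramming it. Then swing the tailstock's pawl down until it rests fully home on the toothed rack. Leave the shorter roller and the other things on the counter where they are.

Things in the scene. Friction and masses are not known exactly. Their poses are not given: they have to be found in the camera images.
- roller: the longer wooden roller, a round rod 160 mm long, 36 mm diameter, 0.14 kg; origin at its middle on its axis, y along the axis (the two ends are alike). Each end has a central bore 18 mm wide and 25 mm deep. At the start it lies in one of the rack's two places, either one, axis 45 mm above the counter.
- short_roller: the shorter roller, 116 mm long, 36 mm diameter, otherwise the same make; origin at its middle, y along its axis. To be left in the rack.
- rack: fixed wooden rack, base 190 x 100 x 12 mm, with two pairs of V rests, 84 mm apart along its x; rollers lie along its y. The rests are at 28 mm to either side of the middle (each 12 mm wide), so the middle 44 mm of a roller is free for the fingers. Origin under its centre.
- stand: fixed roller stand of grey-painted iron; origin on the counter below the middle of the trough; y is the slide axis. Base plate 100 mm wide (x), y from -330 to +170 mm, 15 mm thick. The line of the two cone points runs along y at x = 0, 85 mm above the counter. Head block at +y, tailstock at -y; beyond it, along the base, a toothed rack 30 mm high.
- head_face (a point): middle of the head block's face, on the centre line at stand y = +122 mm (block 60 mm wide, 110 mm high). Out of it towards -y sticks a steel quill ending in a 22 mm long cone (3 mm radius at the tip, 12 mm at the base), firmly locked where its last user left it: its tip stands 28 to 40 mm in front of the face (stand y = +94 to +82 mm); how far is not reported.
- trough: wooden V trough fixed on the stand, same origin and axes: two pieces at y from -62 to -28 and +28 to +78 mm, top edges 79 mm above the counter and 47 mm apart; the gap between leaves room for the fingers. A roller lying in it has its axis 81 mm above the counter, 4 mm below the centre line: the cones lift it as the tailstock is pushed in. It can slide along the trough.
- tail: tailstock on the stand, slides along y. Origin at its cone's tip, 85 mm above the counter; the cone points to +y, 22 mm long, 3 to 12 mm radius. Iron block (60 x 60 mm, top at 105 mm) 50 to 110 mm behind the tip, wooden grip on top. Tip goes from stand y = -25 (fully in) to -115 mm; at the start it is at -97 or farther back. About 6 N moves it; it stays where left.
- tail_grip (a point): grip point of the tailstock: on its wooden grip, 128 mm above the counter, 70 mm behind the cone tip. The grip is 24 mm thick (x), 30 mm long (y) and stands 105 to 146 mm above the counter.
- pawl_hinge (a point): hinge axis of the pawl (along the stand's x) on the back of the tailstock, 115 mm behind the cone tip, 70 mm above the counter.
- pawl_bar (a point): middle of the pawl's round cross-bar (50 mm long along x, 12 mm diameter), 82 mm from the hinge. The pawl is a steel strap 16 mm wide and 10 mm thick from hinge to bar.
- pawl (a joint): angle of the pawl in rad: 0 = down, its end resting on the toothed rack (strap slopes 0.44 rad below level, away from the roller); grows as it is raised; 1.57 + 0.44 would be straight up. Stiff pivot: it stays where it is left and must be pushed all the way.
- sweet_stack: two stacked round honeycomb sweets, 130 mm diameter, 72 mm high together; origin under the centre. A bystander.
- thali: round steel plate, 200 mm diameter, 20 mm high; origin under the centre. A bystander.
- ghee_tin: round tin, 84 mm diameter, 110 mm high; origin under the centre. A bystander.
Things that resemble listed ones, but are neither listed nor needed, are in the scene too. What is shaped like the roller but blue or red is not meant.

How it is judged:
By the outcome, as a careful person would: the job done as asked, in the order asked, and still so for the second after the job is handed in, with the robot touching nothing.
It also fails if it takes over 58 s, if anything falls off the work surface, if the arm or the gripper's body presses on something with over 40 N, if the wrist force passes 120 N, or if a joint passes its speed limit or range.

ROBOT

A 6-joint arm with a two-finger parallel gripper is mounted at the origin on the work surface. World frame = base frame: x ahead of the robot, y to its left, z up, the work surface at z = 0. Lengths are in m, angles in rad, forces in N, time in s.
With the tool pointing down it reaches from about 0.25 to 0.775 m from the base axis. Payload 4 kg.
Tool frame: the origin (TCP) lies midway between the tips of the shut fingers; the grasp point (between the pads) lies 19 mm behind it; z points along the fingers, y is the line along which they close (so a half turn about z gives the same grasp; the last joint's range is limited). The gripper opens to 94 mm and grips with 3 to 60 N. Pads are 16 mm wide; open, the fingers measure 119 mm over their backs; the gripper's body (75 mm by 177 mm) begins 78 mm behind the grasp point.
Start: joints at [1.23, 0.087, 1.371, -0, 1.684, -0.103], TCP at [0.13, 0.535, 0.206] pointing down, gripper open.
Joint ranges: [-3.1, 3.1], [-0.76, 2.03], [0.27, 2.55], [-1.08, 4.22], [0.17, 2.65], [-2.57, 2.57]. Speed limits (rad/s): [2.79, 2.79, 3.14, 3.14, 3.14, 3.14].

INTERFACE

Orientations are given as [roll, pitch, yaw] about the fixed x, y, z axes, in that order (R = Rz(yaw) Ry(pitch) Rx(roll)).
In Python, from bench import robot gives the robot as it stands. The module is installed in compiled form; this text tells all that it offers.
- The arm moves only by the tool arm_command, never from a script. Its argument "targets" is a list of rows, each a list of 4 numbers: the shift along the world's x, y, z as a fraction of full scale, then the turn about the world's z as a fraction of full scale. A call has 1 to 8 rows; each row is the pose to reach, as a shift and turn from the pose commanded when the call began; what a row does not reach only later rows make up. Full scale, the value 1, is 0.5 m for a shift and 120 degrees for a turn. A row lasts 1/12 s, in which the tool goes at most 41.7 mm and 7.16 degrees, less where a joint would pass 70% of its speed; a pose out of reach is approached as far as the arm can. A call with a number of a shift or a turn outside -1 to 1 is refused whole. A call with a gripper value outside its range is refused whole. "claw" is the closure, from 0 (fully open) to 1 (shut), set as the call begins (left out, the last holds). The fingers move at their own pace and stop on an object; the grip force is fixed at half the most. Time passes only in rows, so rows that repeat a pose let the fingers close. It gives the time, the measured TCP pose, the force, the opening and the grip force at its end, in the units of the state.
- robot.get_obs(): the state, without advancing time (a new reading comes with each control period).
- robot.snapshot(name): name is "side" or "top" or "wrist"; returns the picture (384x512x3 uint8, red, green, blue); there is no depth.
- robot.camera_info(name): a dict with "vfov" (degrees; the focal length in pixels is half the picture's height over the tangent of half this angle, whatever the lens; pixels are square), "cx", "cy" (the principal point, pixels), "k1" (the pictures are not rectified: a ray, as slopes to the right and down, at radius r is drawn at 1 + k1 r^2 times it, then the intrinsics apply), "extrinsics" (4x4, takes a point from camera to world coordinates); the wrist camera has in their place "T_tool_cam" (4x4, takes a point from camera to tool coordinates, whose origin is the TCP and whose axes are the flange's). Camera axes: x right, y up, looking along -z (the intrinsics and any distortion apply to the point x, -y, -z); pixel columns grow to the right and rows downward; lengths in m; the calibration is good to about 2 mm. A picture is of the moment at which its call begins: read the wrist's pose just before it. camera_info takes no time and is no camera call.
- robot.close_job(): hands the job in; it is judged then, once.
The state is a dict: "time": time; "joint_positions": joint angles; "qvel": joint speeds; "joint_torque": joint torques, N m; "tool_pos": TCP position; "ee_rot": TCP orientation; "wrist_force": force on the tool from outside, world axes, zero at the start; "wrist_torque": the same for the moment, N m; "width": finger opening in m; "finger_force": force on a finger pad.
Only numpy, scipy, OpenCV 4.12 (cv2) and the standard library are available. Lean on these libraries where they do the work, as an engineer would, in place of code of your own. Each camera call takes 0.05 s, during which the arm holds its last target. There are 200 camera calls.

## Working session

There is one attempt and no reset: what is moved stays moved. The work goes in short steps, Python scripts to look and compute and a tool call to move; the robot and the scene stay as the last step left them, time stands still between calls to the robot, and variables do not carry over. Pictures are saved under pics/ and viewed, at most 10 in all, crops included, and the job is handed in when it is done.

Besides the shell and the picture viewer there is one more tool, called after "Emit:" by a JSON object that holds its "op" and its "data", one argument or row to a line. arm_command: Moves the arm, as the interface text tells. Shift numbers are shares of 0.5 m and turn numbers shares of 120 degrees, none past 1 either way. Its arguments: {"type":"object","properties":{"targets":{"type":"array"},"claw":{"type":"number"}},"required":["targets"]}

```bash
mkdir -p pics
python3 - <<'E'
from bench import robot
import cv2,numpy as np
np.set_printoptions(precision=4,suppress=True)
o=robot.get_obs();print(o)
for n in ["side","top","wrist"]:
    print(n,robot.camera_info(n))
    cv2.imwrite(f"pics/{n}0.png",robot.snapshot(n)[:,:,::-1])
a=cv2.imread("pics/side0.png");b=cv2.imread("pics/top0.png")
cv2.imwrite("pics/top0b.png",cv2.resize(b,(800,600),interpolation=cv2.INTER_CUBIC))
cv2.imwrite("pics/side0b.png",cv2.resize(a,(800,600),interpolation=cv2.INTER_CUBIC))
E
```

```text
{'time': 0.0, 'joint_positions': array([ 1.2299,  0.088 ,  1.3722, -0.    ,  1.6836, -0.1031]), 'qvel': array([ 0.0006, -0.0015,  0.    ,  0.0015, -0.0005,  0.0001]), 'joint_torque': array([ -0.0005, -34.0191, -30.2424,   0.0716,   0.033 ,  -0.0002]), 'tool_pos': array([0.1294, 0.534 , 0.2043]), 'ee_rot': array([-3.1394, -0.0002,  2.9038]), 'wrist_force': array([-0.3322, -0.3275,  0.0934]), 'wrist_torque': array([-0.0047, -0.0336, -0.0511]), 'finger_force': 0.0, 'width': 0.09419607476648677}
side {'vfov': 44.51867488537782, 'cx': 258.37817839449065, 'cy': 198.97598721349087, 'k1': -0.125760932504902, 'extrinsics': array([[ 0.9764,  0.1683, -0.1351,  0.3051],
       [-0.2158,  0.7605, -0.6124, -0.7629],
       [-0.0004,  0.6272,  0.7789,  1.2923],
       [ 0.    ,  0.    ,  0.    ,  1.    ]])}
top {'vfov': 49.02404062529103, 'cx': 252.3545038388124, 'cy': 193.09761172459517, 'k1': -0.04852964635211761, 'extrinsics': array([[-0.0053,  0.9878, -0.1559,  0.3167],
       [-0.9998, -0.0086, -0.0202,  0.1532],
       [-0.0213,  0.1557,  0.9876,  1.4064],
       [ 0.    ,  0.    ,  0.    ,  1.    ]])}
wrist {'vfov': 58.23976894288718, 'cx': 256.5654651085321, 'cy': 191.59746429179606, 'k1': -0.01489392271267455, 'T_tool_cam': array([[ 0.0001,  0.9729,  0.231 ,  0.0655],
       [ 1.    , -0.    , -0.0004,  0.0004],
       [-0.0004,  0.231 , -0.9729, -0.1789],
       [ 0.    ,  0.    ,  0.    ,  1.    ]])}
```

View pics/top0b.png

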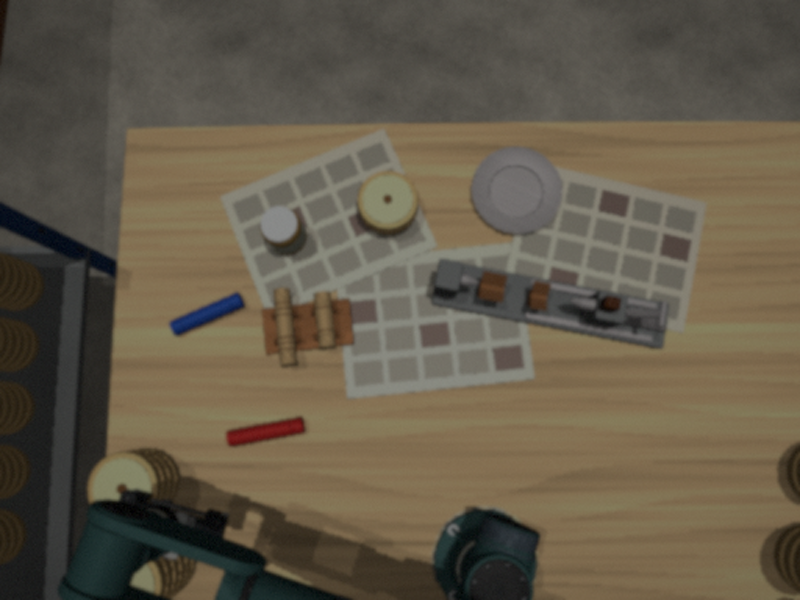

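View pics/side0b.png

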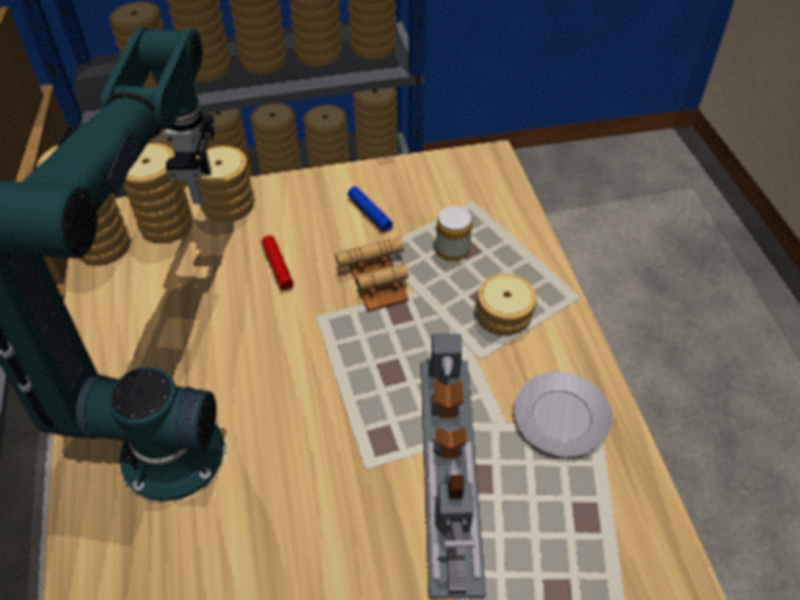

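Top view (800x600 scale) shows these roller-like things: a long wooden roller in the rack at (286,327), spanning (283,290) to (290,365); a short wooden one at (324,320); a blue one at (207,314); a red one at (265,432). I choose (286,327): wooden and the longer. The stand head is at (447,278), the tailstock grip at (610,303) and the pawl bar near (652,315). Next I compute coarse positions from both views.

```bash
cat > h.py <<'E'
import numpy as np,cv2
from bench import robot
from scipy.spatial.transform import Rotation as R
np.set_printoptions(precision=4,suppress=True)
F=np.diag([1,-1,-1.])
def cam(name,obs=None):
    c=robot.camera_info(name); f=192/np.tan(np.radians(c['vfov']/2))
    K=np.array([[f,0,c['cx']],[0,f,c['cy']],[0,0,1]]);d=np.array([c['k1'],0,0,0.])
    if name=="wrist":
        T=np.eye(4);T[:3,:3]=R.from_euler('xyz',obs['ee_rot']).as_matrix();T[:3,3]=obs['tool_pos'];T=T@c['T_tool_cam']
    else: T=c['extrinsics']
    return K,d,np.array(T)
def ray(c,px):
    K,d,T=c; u=cv2.undistortPoints(np.array([[px]],float),K,d)[0,0]
    v=T[:3,:3]@F@np.array([u[0],u[1],1]); return T[:3,3],v/np.linalg.norm(v)
def at_z(c,px,z):
    o,v=ray(c,px); return o+v*(z-o[2])/v[2]
def tri(obsv):
    A=0;b=0
    for c,px in obsv:
        o,v=ray(c,px);P=np.eye(3)-np.outer(v,v);A=A+P;b=b+P@o
    X=np.linalg.solve(A,b); return X,[np.linalg.norm((np.eye(3)-np.outer(v,v))@(X-o)) for o,v in (ray(c,p) for c,p in obsv)]
def proj(c,X):
    K,d,T=c; Y=(np.atleast_2d(X)-T[:3,3])@T[:3,:3]@F
    return cv2.projectPoints(Y,np.zeros(3),np.zeros(3),K,d)[0][:,0]
E
python3 - <<'E'
from h import *
s=lambda p:(np.array(p)+.5)/1.5625-.5
t,sd=cam("top"),cam("side")
for n,a,b in [("roller",(286,327),(369,253)),("short",(324,320),(382,279)),("grip",(611,302),(457,481)),("headtopmid",(448,272),(446,346))]:
    print(n,tri([(t,s(a)),(sd,s(b))]))
for n,p,z in [("l1",(282,290),.045),("l2",(290,365),.045),("s1",(322,292),.045),("s2",(326,347),.045),("baseBL",(431,302),.015),("baseBR",(662,345),.015),("baseTR",(668,300),.015),("headTL",(438,260),.11),("headTR",(462,264),.11)]:
    print(n,at_z(t,s(p),z))
E
```

```text
roller (array([0.4803, 0.4092, 0.0416]), [np.float64(0.0006149984795212042), np.float64(0.0006149984795213023)])
short (array([0.4955, 0.3304, 0.0331]), [np.float64(0.0007482350283604288), np.float64(0.0007482350283603057)])
grip (array([ 0.5127, -0.2416,  0.1416]), [np.float64(8.992798552145934e-06), np.float64(8.992798552240407e-06)])
headtopmid (array([0.58  , 0.0714, 0.0965]), [np.float64(0.004048613255394733), np.float64(0.0040486132553945635)])
l1 [0.5593 0.4187 0.045 ]
l2 [0.4011 0.3987 0.045 ]
s1 [0.5542 0.3338 0.045 ]
s2 [0.4381 0.3241 0.045 ]
baseBL [0.5356 0.1036 0.015 ]
baseBR [ 0.4391 -0.3847  0.015 ]
baseTR [ 0.5356 -0.4041  0.015 ]
headTL [0.6062 0.0917 0.11  ]
headTR [0.5975 0.0436 0.11  ]
```

Emit:
{"op": "arm_command", "data": {
  "targets": [
    [0.66, -0.24, 0.08, 0.172],
    [0.66, -0.24, 0.08, 0.172],
    [0.66, -0.24, 0.08, 0.172],
    [0.66, -0.24, 0.08, 0.172],
    [0.66, -0.24, 0.08, 0.172],
    [0.66, -0.24, 0.08, 0.172],
    [0.66, -0.24, 0.08, 0.172],
    [0.66, -0.24, 0.08, 0.172]
  ],
  "claw": 0.35
}}

```text
time: 0.82
tool_pos: [0.4324, 0.4239, 0.2419]
ee_rot: [-3.142, -0.001, -3.019]
wrist_force: [-0.1, 0.3, 0.0]
width: 0.0607
finger_force: 0.0
```

```bash
cat > snap.py <<'E'
import sys,pickle
from h import *
n=sys.argv[1];o=robot.get_obs();im=robot.snapshot("wrist")[:,:,::-1]
cv2.imwrite(f"pics/{n}.png",im);cv2.imwrite(f"pics/{n}b.png",cv2.resize(im,(800,600),interpolation=cv2.INTER_CUBIC))
pickle.dump(cam("wrist",o),open(f"{n}.pkl","wb"));print(o['time'],o['tool_pos'],o['ee_rot'],o['wrist_force'])
E
python3 snap.py wA
```

```text
0.8167 [0.4324 0.4239 0.2419] [-3.1415 -0.0005 -3.0192] [-0.1095  0.2982  0.0287]
```

Emit:
{"op": "arm_command", "data": {
  "targets": [
    [0.1, -0.1, -0.1, 0.0],
    [0.1, -0.1, -0.1, 0.0],
    [0.1, -0.1, -0.1, 0.0],
    [0.1, -0.1, -0.1, 0.0]
  ]
}}

```text
time: 1.2
tool_pos: [0.4807, 0.3729, 0.1886]
ee_rot: [-3.139, -0.006, -3.023]
wrist_force: [0.2, 0.6, 1.2]
width: 0.0609
finger_force: 0.0
```

```bash
python3 snap.py wB; python3 -c "
import cv2,numpy as np
a=cv2.imread('pics/wA.png');b=cv2.imread('pics/wB.png')
cv2.imwrite('pics/AB.png',np.vstack([cv2.resize(x,None,fx=1,fy=1) for x in (a,b)])[:600] if 0 else cv2.resize(np.hstack([a[:,60:460],b[:,60:460]]),(800,384)))"
```

```text
1.2 [0.4807 0.3729 0.1886] [-3.139  -0.0058 -3.0227] [0.1886 0.6465 1.1543]
```

View pics/AB.png

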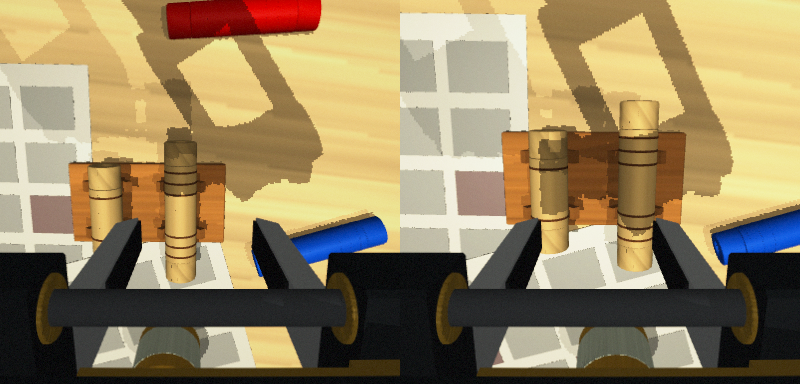

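View A (left) and B (right): the long wooden roller is at B (637,185), with rest places both sides, the shorter one at B (549,190), blue at right and red above. The long one spans B (639,100)-(634,270) and A (180,141)-(181,282).

Run:
```python
from h import *
import pickle
A,B=[pickle.load(open(f"w{k}.pkl","rb")) for k in "AB"]
P={}
for n,a,b in [("Lnear",(180,141),(639,101)),("Lfar",(181,282),(634,270)),("Snear",(104,165),(550,130)),("Sfar",(110,249),(555,252))]:
    a=(a[0]+60,a[1]);b=(b[0]-340,b[1]);P[n]=tri([(A,a),(B,b)])[0];print(n,tri([(A,a),(B,b)]),at_z(B,b,.05))
d=P["Lfar"]-P["Lnear"];print(np.linalg.norm(d),np.degrees(np.arctan2(d[1],d[0])),(P["Lfar"]+P["Lnear"])/2)
```

```text
Lnear (array([0.4025, 0.4022, 0.043 ]), [np.float64(8.514282035295997e-05), np.float64(8.514282035286846e-05)]) [0.4029 0.4015 0.05  ]
Lfar (array([0.5692, 0.4219, 0.0429]), [np.float64(0.000493139333142509), np.float64(0.000493139333142503)]) [0.5653 0.4205 0.05  ]
Snear (array([0.437 , 0.3251, 0.0553]), [np.float64(0.0006087771402007845), np.float64(0.0006087771402007162)]) [0.4378 0.3248 0.05  ]
Sfar (array([0.5335, 0.3417, 0.0762]), [np.float64(0.009846083148578115), np.float64(0.009846083148578077)]) [0.5556 0.3402 0.05  ]
0.16782450474961555 6.731948571855047 [0.4858 0.4121 0.043 ]
```

Emit:
{"op": "arm_command", "data": {
  "targets": [
    [0.0, 0.076, -0.08, 0.0],
    [0.0, 0.076, -0.08, 0.0],
    [0.0, 0.076, -0.08, 0.0],
    [0.0, 0.076, -0.08, 0.0]
  ]
}}

```text
time: 1.58
tool_pos: [0.4795, 0.4139, 0.1519]
ee_rot: [-3.141, -0.001, -3.016]
wrist_force: [0.3, -0.3, 0.0]
width: 0.0612
finger_force: 0.0
```

```bash
python3 snap.py wC;  python3 -c "
import cv2
b=cv2.imread('pics/wC.png');cv2.imwrite('pics/Cc.png',cv2.resize(b[40:340,130:430],(600,600),interpolation=cv2.INTER_CUBIC))"
```

```text
1.5833 [0.4795 0.4139 0.1519] [-3.1406 -0.0011 -3.0163] [ 0.2871 -0.2733  0.0166]
```

View pics/Cc.png

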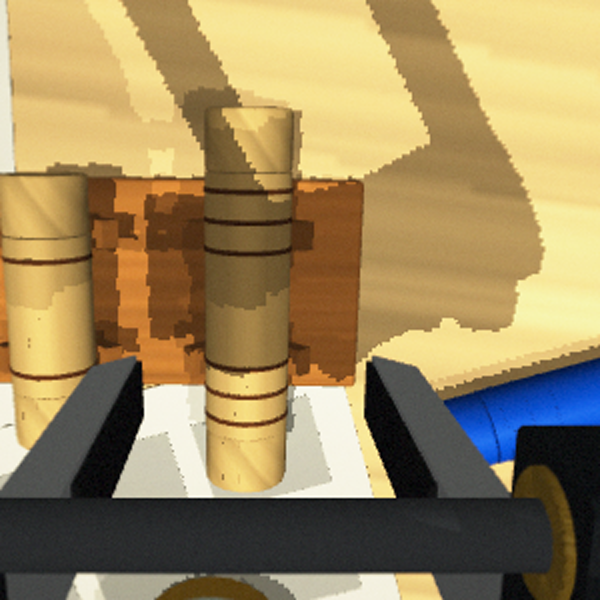

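The crop shows the chosen roller is plain wood and overhangs the rack at both ends, (250,107) to (246,490). The short one is at its left (45,300), with its near end at the rack's edge, so the choice holds. The fingers straddle the roller centrally.

Run:
```python
from h import *
import pickle
A,B,C=[pickle.load(open(f"w{k}.pkl","rb")) for k in "ABC"]
f=lambda x,y:(130+x/2-.25,40+y/2-.25)
print(tri([(A,(240,141)),(C,f(250,107))]),tri([(A,(241,282)),(C,f(246,490))]))
print(at_z(C,f(250,107),.055),at_z(C,f(246,490),.055))
c=np.array([.482,.4115,.045]);u=np.array([np.cos(.1178),np.sin(.1178),0])
for z in(.045,.063): print(proj(C,[c-u*.08+[0,0,z-.045],c+u*.08+[0,0,z-.045]])*2-[260,80])
```

```text
(array([0.402 , 0.4025, 0.0478]), [np.float64(0.00018148435418611228), np.float64(0.00018148435418621937)]) (array([0.5734, 0.4222, 0.0364]), [np.float64(0.00018355127748286528), np.float64(0.00018355127748291656)])
[0.4024 0.4028 0.055 ] [0.5635 0.4211 0.055 ]
[[247.9004 107.9411]
 [245.8325 474.4036]]
[[247.518  105.7411]
 [245.3765 494.2174]]
```

Emit:
{"op": "arm_command", "data": {
  "targets": [
    [0.005, -0.004, -0.08, -0.003],
    [0.005, -0.004, -0.15, -0.003],
    [0.005, -0.004, -0.2, -0.003],
    [0.005, -0.004, -0.25, -0.003],
    [0.005, -0.004, -0.25, -0.003],
    [0.005, -0.004, -0.25, -0.003]
  ]
}}

```text
time: 2.13
tool_pos: [0.4831, 0.4105, 0.0274]
ee_rot: [-3.141, -0.001, -3.026]
wrist_force: [-0.2, -0.0, 0.4]
width: 0.0612
finger_force: 0.0
```

Emit:
{"op": "arm_command", "data": {
  "targets": [
    [0, 0, 0, 0],
    [0, 0, 0, 0],
    [0, 0, 0, 0],
    [0, 0, 0, 0],
    [0, 0, 0, 0],
    [0, 0, 0, 0],
    [0, 0, 0, 0],
    [0, 0, 0, 0]
  ],
  "claw": 1
}}

```text
time: 2.8
tool_pos: [0.4842, 0.4115, 0.0289]
ee_rot: [3.14, 0.003, -3.025]
wrist_force: [-0.2, -0.7, 6.3]
width: 0.0355
finger_force: 30.0
```

Emit:
{"op": "arm_command", "data": {
  "targets": [
    [0, 0, 0.06, 0],
    [0, 0, 0.14, 0],
    [0, 0, 0.22, 0],
    [0, -0.08, 0.3, -0.06],
    [-0.02, -0.16, 0.36, -0.12],
    [-0.03, -0.24, 0.42, -0.18],
    [-0.04, -0.32, 0.44, -0.24],
    [-0.05, -0.4, 0.44, -0.3]
  ]
}}

```text
time: 3.47
tool_pos: [0.4621, 0.2377, 0.2449]
ee_rot: [3.138, 0.003, 2.628]
wrist_force: [-0.0, -1.0, -1.1]
width: 0.0354
finger_force: 30.0
```

Emit:
{"op": "arm_command", "data": {
  "targets": [
    [-0.02, -0.08, 0, -0.6],
    [-0.02, -0.16, 0, -0.6],
    [-0.02, -0.24, 0, -0.6],
    [-0.02, -0.32, 0, -0.6],
    [-0.02, -0.4, 0, -0.6],
    [-0.02, -0.48, 0, -0.6],
    [-0.02, -0.52, 0, -0.6],
    [-0.02, -0.52, 0, -0.6]
  ]
}}

```text
time: 4.13
tool_pos: [0.4513, -0.0256, 0.2412]
ee_rot: [-3.14, 0.002, 1.62]
wrist_force: [0.4, 0.4, -1.5]
width: 0.0354
finger_force: 30.0
```

Emit:
{"op": "arm_command", "data": {
  "targets": [
    [0, 0, 0, -0.12],
    [0, 0, 0, -0.12],
    [0, 0, 0, -0.12],
    [0, 0, 0, -0.12]
  ]
}}

```text
time: 4.47
tool_pos: [0.4515, -0.0217, 0.2415]
ee_rot: [-3.141, -0.0, 1.384]
wrist_force: [0.3, -0.3, -1.4]
width: 0.0352
finger_force: 30.0
```

```bash
python3 snap.py wD
```

```text
4.4667 [ 0.4515 -0.0217  0.2415] [-3.1407 -0.0001  1.3845] [ 0.2674 -0.3415 -1.3644]
```

Emit:
{"op": "arm_command", "data": {
  "targets": [
    [-0.04, -0.08, 0, 0],
    [-0.06, -0.16, 0, 0],
    [-0.08, -0.24, 0, 0],
    [-0.08, -0.32, 0, 0],
    [-0.08, -0.36, 0, 0],
    [-0.08, -0.36, 0, 0],
    [-0.08, -0.36, 0, 0]
  ]
}}

```text
time: 5.1
tool_pos: [0.4116, -0.2022, 0.2415]
ee_rot: [-3.141, -0.001, 1.381]
wrist_force: [0.8, 0.3, -1.8]
width: 0.0353
finger_force: 30.0
```

```bash
python3 snap.py wE; python3 -c "
import cv2,numpy as np
a=cv2.imread('pics/wD.png');b=cv2.imread('pics/wE.png')
cv2.imwrite('pics/DE.png',cv2.resize(np.hstack([a[:,112:],b[:,112:]]),(800,384)))"
```

```text
5.1 [ 0.4116 -0.2022  0.2415] [-3.1407 -0.001   1.3811] [ 0.8062  0.3412 -1.8045]
```

View pics/DE.png

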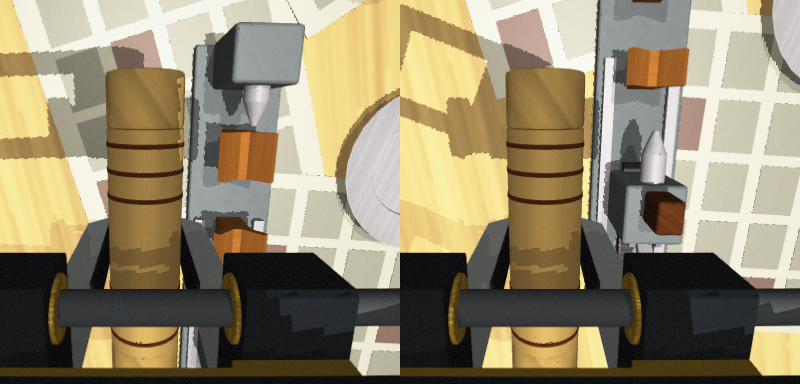

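D (left half): head cone tip at (257,125), head trough piece y 131-182. E (right half): tail-side trough piece y 47-86, tail cone tip (656,131), grip top about (665,213). I enlarge these for exact readings.

```bash
python3 -c "
import cv2,numpy as np
a=cv2.imread('pics/wD.png')[10:230,292:422];b=cv2.imread('pics/wE.png')[35:255,302:462]
r=lambda x:cv2.resize(x,None,fx=2.7,fy=2.7,interpolation=cv2.INTER_CUBIC)
im=np.hstack([r(a),r(b)]);print(im.shape);cv2.imwrite('pics/DEz.png',im)"
```

```text
(594, 783, 3)
```

View pics/DEz.png

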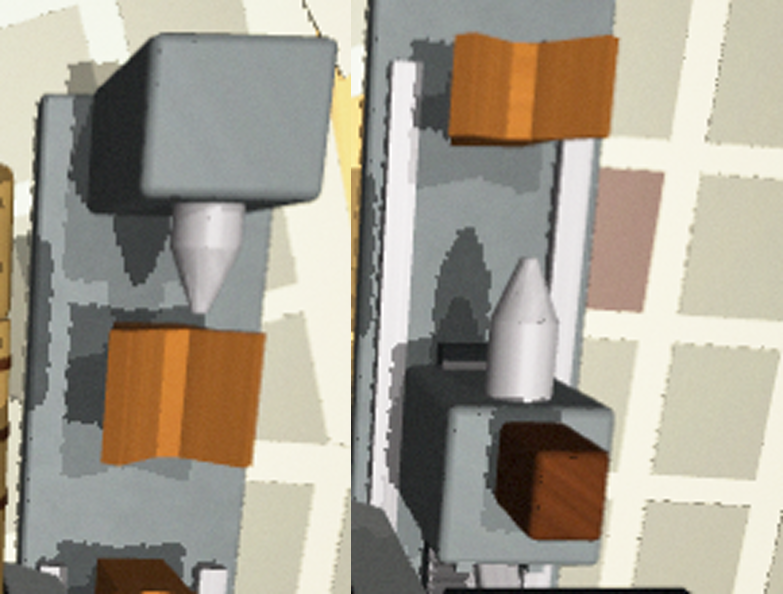

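```bash
cat > fit.py <<'E'
from h import *
import pickle
from scipy.optimize import least_squares
D,E=[pickle.load(open(f"w{k}.pkl","rb")) for k in "DE"]
fd=lambda x,y:np.array([292+(x+.5)/2.7-.5,10+(y+.5)/2.7-.5])
fe=lambda x,y:np.array([302+(x-350.5)/2.7-.5,35+(y+.5)/2.7-.5])
h=.0235
pts=[(D,fd(145,194),(-.03,.122,.11)),(D,fd(320,197),(.03,.122,.11)),
(D,fd(118,325),(-h,.078,.079)),(D,fd(103,461),(-h,.028,.079)),(D,fd(265,333),(h,.078,.079)),(D,fd(251,465),(h,.028,.079)),
(E,fe(457,36),(-h,-.028,.079)),(E,fe(450,138),(-h,-.062,.079)),(E,fe(617,38),(h,-.028,.079)),(E,fe(610,135),(h,-.062,.079)),
(D,fd(200,311),"h"),(E,fe(528,260),"t")]+[(E,fe(*p),("g",a,b)) for p,a,b in [((541,452),-.012,-.055),((607,458),.012,-.055),((533,538),-.012,-.085),((600,540),.012,-.085)]]
def model(q,m):
    x,y,w,dz,ht,tt=q
    if m=="h": m=(0,ht,.085)
    elif m=="t": m=(0,tt,.085)
    elif m[0]=="g": m=(m[1],tt+m[2],.146)
    c,s=np.cos(w),np.sin(w); return np.array([x+c*m[0]-s*m[1],y+s*m[0]+c*m[1],m[2]+dz])
res=lambda q:np.concatenate([proj(c,model(q,m))[0]-p for c,p,m in pts])
r=least_squares(res,[.552,-.073,-.195,0,.088,-.1],loss='soft_l1')
if __name__=="__main__":
    print(r.x,np.degrees(r.x[2]));print(res(r.x).reshape(-1,2).round(1))
    s=lambda p:(np.array(p)+.5)/1.5625-.5
    t,sd=cam("top"),cam("side")
    for m in [(0,.122,.11),(0,r.x[5]-.07,.146),(-.05,.17,.015),(-.05,-.33,.015)]: print(m,model(r.x,m),[((proj(c,model(r.x,m))[0]+.5)*1.5625-.5).round() for c in (t,sd)])
E
python3 fit.py
```

```text
[ 0.5496 -0.0729 -0.2036 -0.0061  0.0851 -0.1061] -11.664874014306623
[[-1.4  1.3]
 [ 1.6  1.6]
 [ 4.2  1.3]
 [ 6.2  0.2]
 [-3.3 -0.7]
 [-3.1 -0.5]
 [ 6.9 -1.1]
 [ 6.9 -1.4]
 [-2.9 -0.9]
 [-4.   0.5]
 [-0.2 -0. ]
 [ 0.3  0.3]
 [-1.8 -0.6]
 [ 2.1 -2.5]
 [-2.   1.1]
 [ 0.9  0.7]]
(0, 0.122, 0.11) [0.5742 0.0466 0.1039] [array([461., 276.]), array([448., 354.])]
(0, np.float64(-0.17613187246803513), 0.146) [ 0.514  -0.2454  0.1399] [array([613., 301.]), array([458., 483.])]
(-0.05, 0.17, 0.015) [0.535  0.1037 0.0089] [array([431., 303.]), array([422., 361.])]
(-0.05, -0.33, 0.015) [ 0.4339 -0.386   0.0089] [array([662., 348.]), array([430., 597.])]
```

```bash
sed -i 's/^h=.0235/h=1/; s/x,y,w,dz,ht,tt=q/x,y,w,dz,ht,tt,hw=q/; s/^    c,s=np.cos(w)/    if m[0] in (1,-1): m=(m[0]*hw,m[1],m[2])\n    c,s=np.cos(w)/; s/.088,-.1\]/.088,-.1,.028]/' fit.py; python3 fit.py
```

```text
[ 0.5495 -0.073  -0.2022 -0.0082  0.0851 -0.1066  0.0282] -11.5825328148852
[[-2.3  1.6]
 [ 0.2  1.8]
 [-1.3  1.2]
 [ 1.1 -0.2]
 [ 0.4 -0.7]
 [ 0.6 -0.8]
 [ 1.2 -0.7]
 [ 1.5 -1.2]
 [ 1.  -0.4]
 [-0.   0.8]
 [-1.1 -0.1]
 [-0.4  0.7]
 [-2.5 -0.7]
 [ 1.1 -2.6]
 [-2.6  0.8]
 [ 0.   0.3]]
(0, 0.122, 0.11) [0.574  0.0466 0.1018] [array([460., 276.]), array([448., 354.])]
(0, np.float64(-0.1765732750768961), 0.146) [ 0.514  -0.2459  0.1378] [array([613., 302.]), array([458., 484.])]
(-0.05, 0.17, 0.015) [0.5346 0.1036 0.0068] [array([431., 303.]), array([422., 362.])]
(-0.05, -0.33, 0.015) [ 0.4342 -0.3862  0.0068] [array([661., 348.]), array([430., 597.])]
```

```bash
cat > fit2.py <<'E'
from fit import *
# dz=0, block/grip edge rounding b free, small shift of each view's pose (calibration, prior 2 mm)
sh={id(D):0,id(E):1}
def pr(c,X,d):
    K,dd,T=c;T=T.copy();T[:3,3]+=d;return proj((K,dd,T),X)[0]
def mm(q,m):
    b=q[6]
    if m not in("h","t") and m[0]=="g": m=("g",m[1]*(1-b/.012),m[2]+(b if m[2]>-.06 and 0 else 0))
    elif m not in("h","t") and m[2]==.11: m=(m[0]*(1-b/.03),m[1]+b,m[2])
    return model([q[0],q[1],q[2],0,q[3],q[4],q[5]],m)
def res2(q):
    e=[pr(c,mm(q,m),q[7+3*sh[id(c)]:10+3*sh[id(c)]])-p for c,p,m in pts]
    return np.concatenate([np.concatenate(e),q[7:13]/.002])
r=least_squares(res2,[.55,-.073,-.2,.085,-.106,.028,.001]+[0]*6)
print(r.x,np.degrees(r.x[2]));print(res2(r.x)[:-6].reshape(-1,2).round(1))
print(np.sqrt(np.diag(np.linalg.inv(r.jac.T@r.jac)))[:6])
E
python3 fit2.py
```

```text
[ 0.5475 -0.0731 -0.1983  0.0852 -0.104   0.0278  0.0014 -0.0007 -0.0005
  0.0019  0.0007  0.0005  0.0018] -11.359767714612406
[[-0.9 -0.7]
 [-0.2 -0.8]
 [-1.1  1.6]
 [ 1.4  1. ]
 [ 0.7 -0.6]
 [ 1.   0.2]
 [ 0.7 -0.5]
 [ 1.  -0.4]
 [ 0.7 -0.4]
 [-0.3  1.4]
 [-0.8 -0.1]
 [-0.4 -0.4]
 [-0.5 -0.4]
 [ 0.4 -2.4]
 [-0.6  1.9]
 [-0.7  1.3]]
[0.0015 0.0014 0.0039 0.001  0.0009 0.0004]
```

Stand fit: origin (0.548,-0.073), yaw -11.4°, head tip at about +85 mm, tail tip at about -104 mm. All are within the given ranges, and the top and side reprojections agree. Next I move above the trough.

Emit:
{"op": "arm_command", "data": {
  "targets": [
    [0.06, 0.05, 0, -0.004],
    [0.12, 0.1, 0, -0.004],
    [0.18, 0.16, 0, -0.004],
    [0.24, 0.22, 0, -0.004],
    [0.271, 0.246, -0.04, -0.004],
    [0.271, 0.246, -0.12, -0.004],
    [0.271, 0.246, -0.18, -0.004],
    [0.271, 0.246, -0.18, -0.004]
  ]
}}

```text
time: 5.82
tool_pos: [0.5428, -0.0749, 0.1438]
ee_rot: [-3.126, -0.001, 1.378]
wrist_force: [-0.8, -0.2, -1.8]
width: 0.0351
finger_force: 30.0
```

```bash
python3 snap.py wF
python3 - <<'E'
import cv2,numpy as np
from h import *
a=cv2.imread('pics/wF.png');t=robot.snapshot("side")[:,:,::-1]
r=lambda x:cv2.resize(x,(400,600) if 0 else None,fx=1,fy=1)
T=cv2.resize(t[200:384,240:340],None,fx=3.2,fy=3.2,interpolation=cv2.INTER_CUBIC)
w=cv2.resize(a[0:290,130:390],None,fx=1.8,fy=1.8,interpolation=cv2.INTER_CUBIC)
H=max(T.shape[0],w.shape[0]);p=lambda x:np.vstack([x,np.zeros((H-x.shape[0],x.shape[1],3),np.uint8)])
im=np.hstack([p(w),p(T)]);print(im.shape);cv2.imwrite('pics/F.png',im)
E
```

```text
5.8167 [ 0.5428 -0.0749  0.1438] [-3.1261 -0.0011  1.3781] [-0.8148 -0.1656 -1.8194]
(589, 788, 3)
```

View pics/F.png

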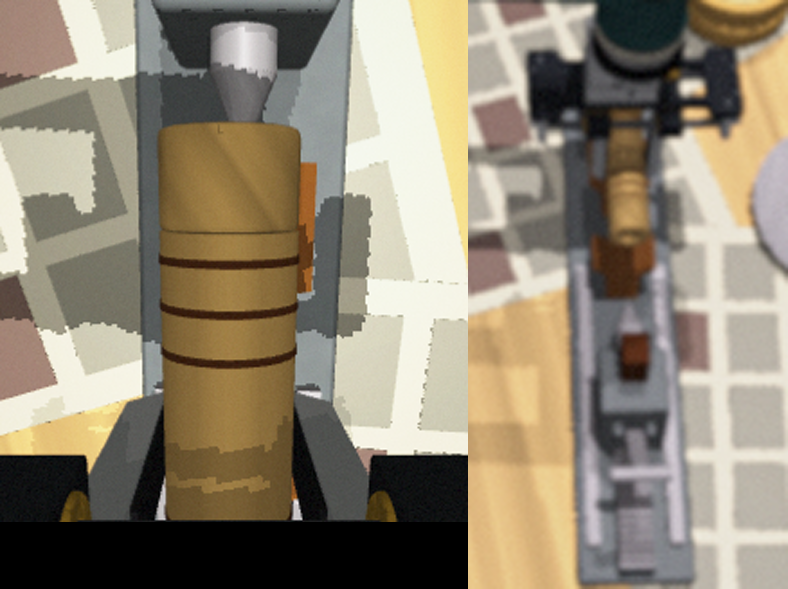

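The roller hangs slightly left of the quill line: quill centre at (244,45), roller axis at (229,200), and only the right trough edge shows at (308,230). The pawl stands back from the tailstock, its bar at (640,472) in the side crop. I measure the lateral offset.

```bash
python3 - <<'E'
from h import *
import pickle
C=pickle.load(open("wF.pkl","rb"))
o=robot.get_obs();print(o['tool_pos'],o['ee_rot'])
z=lambda x,y:((x+.5)/1.8-.5+130,(y+.5)/1.8-.5)
w=np.radians(-11.4);ex=np.array([np.cos(w),np.sin(w)]);ey=np.array([-ex[1],ex[0]])
O=np.array([.5485,-.073])
S=lambda p:((p[:2]-O)@ex,(p[:2]-O)@ey)
for n,p,h in [("quillL",(212,40),.085),("quillR",(277,40),.085),("shoulderL",(213,75),.085),("shoulderR",(276,75),.085),("baseL",(142,300),.015),("baseR",(346,100),.015),("baseL",(137,30),.015),("rollL",(161,300),.16),("rollR",(297,300),.16),("rollL",(160,180),.16),("rollR",(299,180),.16),("troughR",(316,165),.079),("troughR",(313,290),.079)]:
    P=at_z(C,z(*p),h);print(n,P,S(P))
print("tcp",S(o['tool_pos']))
s=np.array([640,472]);
E
python3 snap.py wG; python3 -c "
from h import *;print(robot.get_obs()['ee_rot'])"
```

```text
[ 0.5465 -0.077   0.1514] [-3.1388 -0.0004  1.3758]
quillL [0.5606 0.0456 0.085 ] (np.float64(-0.01153585735182436), np.float64(0.11865038468641109))
quillR [0.5832 0.0411 0.085 ] (np.float64(0.011463365604915357), np.float64(0.11872339383351245))
shoulderL [0.5587 0.0341 0.085 ] (np.float64(-0.011168523060919028), np.float64(0.10703487484582096))
shoulderR [0.5808 0.0298 0.085 ] (np.float64(0.011376494044310514), np.float64(0.10712267761041493))
baseL [ 0.5027 -0.0495  0.015 ] (np.float64(-0.049535306739287445), np.float64(0.014029405098120763))
baseR [0.6172 0.0245 0.015 ] (np.float64(0.048103276855123264), np.float64(0.10913995218616268))
baseL [0.5282 0.0729 0.015 ] (np.float64(-0.0487829631876011), np.float64(0.1389955201217122))
rollL [ 0.5344 -0.0319  0.16  ] (np.float64(-0.021960713162924334), np.float64(0.03750451683621534))
rollR [ 0.5698 -0.0387  0.16  ] (np.float64(0.014099915074396127), np.float64(0.03782532570104558))
rollL [ 0.5408 -0.0017  0.16  ] (np.float64(-0.021660785286546788), np.float64(0.06835580000676574))
rollR [ 0.5754 -0.0085  0.16  ] (np.float64(0.013644816553921635), np.float64(0.0685665656030911))
troughR [ 0.5906 -0.0035  0.079 ] (np.float64(0.027540089532021042), np.float64(0.07648546534213613))
troughR [ 0.5818 -0.0502  0.079 ] (np.float64(0.028165874450618966), np.float64(0.02896256916545134))
tcp (np.float64(-0.001129357892965907), np.float64(-0.004336325299724943))
5.9167 [ 0.5465 -0.077   0.1514] [-3.1388 -0.0004  1.3758] [-0.696   0.2272 -0.3355]
[ 3.1394 -0.0001  1.3749]
```

Emit:
{"op": "arm_command", "data": {
  "targets": [
    [0, -0.01, -0.04, -0.001],
    [0, -0.01, -0.08, -0.001],
    [0, -0.01, -0.12, -0.001],
    [0, -0.01, -0.15, -0.001],
    [0, -0.01, -0.16, -0.001],
    [0, -0.01, -0.165, -0.001],
    [0, -0.01, -0.165, -0.001],
    [0, -0.01, -0.165, -0.001]
  ]
}}

```text
time: 6.63
tool_pos: [0.5488, -0.0841, 0.0719]
ee_rot: [3.137, 0.0, 1.371]
wrist_force: [-0.6, 0.6, -0.9]
width: 0.0354
finger_force: 30.0
```

Emit:
{"op": "arm_command", "data": {
  "targets": [
    [-0.004, 0.006, -0.006, 0],
    [-0.004, 0.006, -0.01, 0],
    [-0.004, 0.006, -0.012, 0],
    [-0.004, 0.006, -0.012, 0]
  ]
}}

```text
time: 6.97
tool_pos: [0.5455, -0.0804, 0.0654]
ee_rot: [3.141, -0.0, 1.371]
wrist_force: [-3.6, 1.2, 5.8]
width: 0.0351
finger_force: 30.0
```

Emit:
{"op": "arm_command", "data": {
  "targets": [
    [0, 0, 0, 0],
    [0, 0, 0, 0],
    [0, 0, 0, 0],
    [0, 0, 0, 0]
  ],
  "claw": 0.35
}}

```text
time: 7.3
tool_pos: [0.5454, -0.0808, 0.0634]
ee_rot: [3.141, 0.0, 1.371]
wrist_force: [0.8, -0.2, 1.0]
width: 0.0584
finger_force: 0.0
```

Emit:
{"op": "arm_command", "data": {
  "targets": [
    [0, 0, 0.03, 0],
    [0, 0, 0.09, 0],
    [0, 0, 0.17, 0],
    [0, 0, 0.22, 0],
    [-0.03, -0.08, 0.26, 0],
    [-0.05, -0.16, 0.26, 0],
    [-0.07, -0.22, 0.26, 0],
    [-0.07, -0.22, 0.26, 0]
  ]
}}

```text
time: 7.97
tool_pos: [0.5088, -0.1964, 0.194]
ee_rot: [3.141, 0.004, 1.364]
wrist_force: [-0.1, 0.2, -0.8]
width: 0.061
finger_force: 0.0
```

```bash
python3 snap.py wH
python3 - <<'E'
import cv2,numpy as np
from h import *
a=cv2.imread('pics/wH.png');t=robot.snapshot("side")[:,:,::-1];cv2.imwrite('pics/sideH.png',t)
T=cv2.resize(t[220:384,260:320],None,fx=3.6,fy=3.6,interpolation=cv2.INTER_CUBIC)
w=cv2.resize(a[0:300,110:410],None,fx=1.9,fy=1.9,interpolation=cv2.INTER_CUBIC)
H=max(T.shape[0],w.shape[0]);p=lambda x:np.vstack([x,np.zeros((H-x.shape[0],x.shape[1],3),np.uint8)])
im=np.hstack([p(w),p(T)]);print(im.shape,w.shape);cv2.imwrite('pics/H.png',im)
E
```

```text
7.9667 [ 0.5088 -0.1964  0.194 ] [3.1408 0.004  1.3642] [-0.0893  0.2003 -0.804 ]
(590, 786, 3) (570, 570, 3)
```

View pics/H.png

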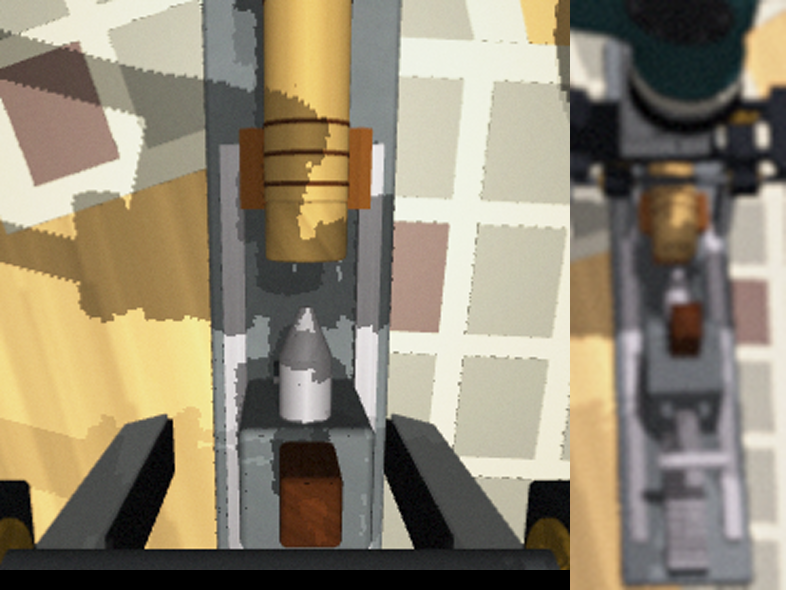

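The roller lies square in the trough, its tail end at (307,262). The tail cone tip is at (306,308), the grip top spans (281..342, 477..546), and the fingers straddle it.

```bash
cat > st.py <<'E'
from h import *
w=np.radians(-11.4);ex=np.array([np.cos(w),np.sin(w)]);ey=np.array([-ex[1],ex[0]]);O=np.array([.5485,-.073])
S=lambda p:np.round(np.array([(p[:2]-O)@ex,(p[:2]-O)@ey])*1000,1)
W=lambda x,y:O+ex*x/1000+ey*y/1000
E
python3 - <<'E'
from st import *
import pickle
C=pickle.load(open("wH.pkl","rb"));z=lambda x,y:((x+.5)/1.9-.5+110,(y+.5)/1.9-.5)
for n,p,h in [("tip",(306,308),.086),("shoulderL",(280,363),.085),("shoulderR",(331,363),.085),("rollend",(307,262),.095),("grFL",(282,477),.146),("grFR",(341,477),.146),("grBL",(281,546),.146),("grBR",(341,546),.146),("blkFL",(244,432),.105),("blkFR",(372,432),.105)]:
    print(n,S(at_z(C,z(*p),h)))
o=robot.get_obs();print(S(o['tool_pos']),o['tool_pos'],o['ee_rot'])
E=np.array
sd=cam("side");f=lambda x,y:((x-570+.5)/3.6-.5+260,(y+.5)/3.6-.5)
t=-104
for a in np.arange(0,1.6,.2):
    th=a-.44;y=t-115-82*np.cos(th);h=.07+.082*np.sin(th)
    print(round(a,1),[ (proj(sd,np.append(W(x,y),h))[0]-[260,220]+.5)*3.6+[569.5,-.5] for x in(-25,25)])
E
```

```text
tip [  -1.2 -104.8]
shoulderL [ -12.9 -129.9]
shoulderR [  10.2 -130.1]
rollend [ -1.2 -83.9]
grFL [ -12.5 -158.9]
grFR [   9.5 -159.1]
grBL [ -13.  -187.2]
grBR [   9.9 -187.4]
blkFL [ -28.6 -155.6]
blkFR [  26.6 -156. ]
[ -14.4 -124. ] [ 0.5099 -0.1917  0.1932] [-3.1413 -0.0007  1.368 ]
0.0 [array([657.9672, 525.135 ]), array([724.1579, 523.4663])]
0.2 [array([659.251 , 525.3217]), array([726.2638, 523.6256])]
0.4 [array([660.4036, 520.9633]), array([728.2004, 519.2467])]
0.6 [array([661.3693, 512.0876]), array([729.8758, 510.3589])]
0.8 [array([662.0973, 498.947 ]), array([731.2042, 497.2156])]
1.0 [array([662.5462, 482.0291]), array([732.1123, 480.305 ])]
1.2 [array([662.6877, 462.0479]), array([732.5462, 460.3409])]
1.4 [array([662.5096, 439.9111]), array([732.4768, 438.2299])]
```

Emit:
{"op": "arm_command", "data": {
  "targets": [
    [0.004, -0.06, 0, 0],
    [0.006, -0.102, 0, 0],
    [0.006, -0.102, -0.04, 0],
    [0.006, -0.102, -0.09, 0],
    [0.006, -0.102, -0.14, 0],
    [0.006, -0.102, -0.163, 0],
    [0.006, -0.102, -0.163, 0],
    [0.006, -0.102, -0.163, 0]
  ]
}}

```text
time: 8.73
tool_pos: [0.5135, -0.2406, 0.1116]
ee_rot: [-3.14, -0.001, 1.372]
wrist_force: [0.0, 0.6, 0.8]
width: 0.0612
finger_force: 0.0
```

```bash
python3 -c "
from st import *
o=robot.get_obs();print(S(o['tool_pos']),o['tool_pos'],o['ee_rot'],o['wrist_force'])"
```

```text
[  -1.2 -171.2] [ 0.5135 -0.2406  0.1116] [-3.1404 -0.0007  1.3724] [0.0146 0.6169 0.8323]
```

Emit:
{"op": "arm_command", "data": {
  "targets": [
    [0, 0, 0, 0],
    [0, 0, 0, 0],
    [0, 0, 0, 0],
    [0, 0, 0, 0],
    [0, 0, 0, 0],
    [0, 0, 0, 0],
    [0, 0, 0, 0],
    [0, 0, 0, 0]
  ],
  "claw": 1
}}

```text
time: 9.4
tool_pos: [0.5116, -0.2415, 0.1125]
ee_rot: [-3.138, 0.0, 1.37]
wrist_force: [-4.9, 1.6, 3.8]
width: 0.0238
finger_force: 30.0
```

Emit:
{"op": "arm_command", "data": {
  "targets": [
    [-0.001, 0.01, 0, 0],
    [0.0, 0.02, 0, 0],
    [0.002, 0.03, 0, 0],
    [0.004, 0.04, 0, 0],
    [0.006, 0.05, 0, 0],
    [0.008, 0.06, 0, 0],
    [0.01, 0.07, 0, 0],
    [0.012, 0.08, 0, 0]
  ]
}}

```text
time: 10.07
tool_pos: [0.5193, -0.2049, 0.1125]
ee_rot: [3.14, 0.006, 1.369]
wrist_force: [0.0, -7.9, -1.1]
width: 0.0242
finger_force: 30.0
```

```bash
python3 -c "
from st import *
o=robot.get_obs();print(S(o['tool_pos']),o['tool_pos'],o['ee_rot'],o['wrist_force'],ey@o['wrist_force'][:2])"
```

```text
[  -2.6 -135. ] [ 0.5193 -0.2049  0.1125] [3.1398 0.0059 1.3689] [ 0.0221 -7.851  -1.0828] -7.691738947714172
```

Emit:
{"op": "arm_command", "data": {
  "targets": [
    [0.001, 0.006, 0, 0],
    [0.003, 0.012, 0, 0],
    [0.004, 0.018, 0, 0],
    [0.005, 0.024, 0, 0],
    [0.005, 0.024, 0, 0]
  ]
}}

```text
time: 10.48
tool_pos: [0.5219, -0.192, 0.1125]
ee_rot: [3.14, 0.004, 1.37]
wrist_force: [0.3, -5.3, 0.5]
width: 0.0239
finger_force: 30.0
```

```bash
cat > q.py <<'E'
from st import *
o=robot.get_obs();print(o['time'],S(o['tool_pos']),o['tool_pos'],o['wrist_force'],"fy",-(ey@o['wrist_force'][:2]))
E
python3 q.py
```

```text
10.4833 [  -2.5 -122. ] [ 0.5219 -0.192   0.1125] [ 0.2584 -5.2754  0.461 ] fy 5.12021036512195
```

Emit:
{"op": "arm_command", "data": {
  "targets": [
    [0.0005, 0.002, 0, 0],
    [0.001, 0.004, 0, 0],
    [0.0012, 0.006, 0, 0],
    [0.0016, 0.008, 0, 0],
    [0.0016, 0.008, 0, 0]
  ]
}}

```text
time: 10.9
tool_pos: [0.5226, -0.1886, 0.1125]
ee_rot: [3.14, 0.005, 1.369]
wrist_force: [-0.4, -6.5, 0.7]
width: 0.0241
finger_force: 30.0
```

Emit:
{"op": "arm_command", "data": {
  "targets": [
    [0.0002, 0.001, 0, 0],
    [0.0004, 0.002, 0, 0],
    [0.0006, 0.003, 0, 0],
    [0.0008, 0.004, 0, 0],
    [0.0008, 0.004, 0, 0]
  ]
}}

```text
time: 11.32
tool_pos: [0.523, -0.1867, 0.1125]
ee_rot: [3.14, 0.005, 1.369]
wrist_force: [1.1, -7.1, -0.5]
width: 0.0239
finger_force: 30.0
```

```bash
python3 q.py
```

```text
11.3167 [  -2.5 -116.5] [ 0.523  -0.1867  0.1125] [ 1.1216 -7.097  -0.4608] fy 6.73531229076943
```

Emit:
{"op": "arm_command", "data": {
  "targets": [
    [0.0002, 0.001, 0, 0],
    [0.0004, 0.002, 0, 0],
    [0.0006, 0.003, 0, 0],
    [0.0006, 0.003, 0, 0]
  ]
}}

```text
time: 11.65
tool_pos: [0.5233, -0.1852, 0.1125]
ee_rot: [3.14, 0.005, 1.369]
wrist_force: [0.2, -6.5, -0.0]
width: 0.0235
finger_force: 30.0
```

Emit:
{"op": "arm_command", "data": {
  "targets": [
    [0.0002, 0.001, 0, 0],
    [0.0004, 0.002, 0, 0],
    [0.0004, 0.002, 0, 0]
  ]
}}

```text
time: 11.9
tool_pos: [0.5235, -0.1842, 0.1125]
ee_rot: [3.14, 0.005, 1.369]
wrist_force: [0.0, -6.7, 0.5]
width: 0.0235
finger_force: 30.0
```

Emit:
{"op": "arm_command", "data": {
  "targets": [
    [0.0002, 0.001, 0, 0],
    [0.0004, 0.002, 0, 0],
    [0.0004, 0.002, 0, 0]
  ]
}}

```text
time: 12.15
tool_pos: [0.5237, -0.1833, 0.1125]
ee_rot: [3.14, 0.005, 1.369]
wrist_force: [-0.1, -6.6, 0.5]
width: 0.0238
finger_force: 30.0
```

Emit:
{"op": "arm_command", "data": {
  "targets": [
    [0.0002, 0.001, 0, 0],
    [0.0004, 0.002, 0, 0],
    [0.0004, 0.002, 0, 0]
  ]
}}

```text
time: 12.4
tool_pos: [0.5239, -0.1827, 0.1126]
ee_rot: [3.14, 0.006, 1.369]
wrist_force: [0.6, -6.7, -0.6]
width: 0.0237
finger_force: 30.0
```

Emit:
{"op": "arm_command", "data": {
  "targets": [
    [0.0002, 0.001, 0, 0],
    [0.0004, 0.002, 0, 0],
    [0.0004, 0.002, 0, 0]
  ]
}}

```text
time: 12.65
tool_pos: [0.524, -0.1823, 0.1126]
ee_rot: [3.14, 0.007, 1.369]
wrist_force: [0.4, -8.7, 0.3]
width: 0.0236
finger_force: 30.0
```

Emit:
{"op": "arm_command", "data": {
  "targets": [
    [0.0002, 0.001, 0, 0],
    [0.0004, 0.002, 0, 0],
    [0.0004, 0.002, 0, 0]
  ]
}}

```text
time: 12.9
tool_pos: [0.524, -0.182, 0.1125]
ee_rot: [3.14, 0.009, 1.368]
wrist_force: [-0.9, -9.3, 0.0]
width: 0.0238
finger_force: 30.0
```

Emit:
{"op": "arm_command", "data": {
  "targets": [
    [0.0004, 0.002, 0, 0],
    [0.0006, 0.003, 0, 0],
    [0.0006, 0.003, 0, 0]
  ]
}}

```text
time: 13.15
tool_pos: [0.5241, -0.1815, 0.1125]
ee_rot: [3.14, 0.011, 1.368]
wrist_force: [-1.7, -12.9, -1.0]
width: 0.0234
finger_force: 30.0
```

Emit:
{"op": "arm_command", "data": {
  "targets": [
    [0.0004, 0.002, 0, 0],
    [0.0006, 0.003, 0, 0],
    [0.0006, 0.003, 0, 0]
  ]
}}

```text
time: 13.4
tool_pos: [0.5242, -0.1811, 0.1125]
ee_rot: [3.14, 0.013, 1.367]
wrist_force: [-1.2, -15.6, -0.3]
width: 0.0239
finger_force: 30.0
```

```bash
python3 q.py
```

```text
13.4 [  -2.5 -110.8] [ 0.5242 -0.1811  0.1125] [ -1.2261 -15.5826  -0.2648] fy 15.517469333433365
```

Emit:
{"op": "arm_command", "data": {
  "targets": [
    [0.0004, 0.002, 0, 0],
    [0.0006, 0.003, 0, 0],
    [0.0006, 0.003, 0, 0]
  ]
}}

```text
time: 13.65
tool_pos: [0.5242, -0.1808, 0.1125]
ee_rot: [3.14, 0.015, 1.367]
wrist_force: [-2.5, -18.8, -2.5]
width: 0.0242
finger_force: 30.0
```

Emit:
{"op": "arm_command", "data": {
  "targets": [
    [0.0004, 0.002, 0, 0],
    [0.0006, 0.003, 0, 0],
    [0.0006, 0.003, 0, 0],
    [0.0006, 0.003, 0, 0]
  ]
}}

```text
time: 13.98
tool_pos: [0.5244, -0.1803, 0.1126]
ee_rot: [3.14, 0.017, 1.366]
wrist_force: [-1.5, -19.5, -1.7]
width: 0.0238
finger_force: 30.0
```

```bash
python3 q.py
```

```text
13.9833 [  -2.4 -109.9] [ 0.5244 -0.1803  0.1126] [ -1.4914 -19.4797  -1.6872] fy 19.390207746628043
```

Emit:
{"op": "arm_command", "data": {
  "targets": [
    [0.0004, 0.002, 0, 0],
    [0.0008, 0.004, 0, 0],
    [0.0008, 0.004, 0, 0],
    [0.0008, 0.004, 0, 0]
  ]
}}

```text
time: 14.32
tool_pos: [0.5245, -0.1797, 0.1126]
ee_rot: [3.14, 0.019, 1.366]
wrist_force: [-2.5, -22.3, -3.3]
width: 0.0235
finger_force: 30.0
```

```bash
python3 q.py; python3 snap.py wI; python3 -c "
import cv2,numpy as np
from h import *
a=cv2.imread('pics/wI.png')
t=robot.snapshot('side')[:,:,::-1]
T=cv2.resize(t[220:384,260:320],None,fx=3.6,fy=3.6,interpolation=cv2.INTER_CUBIC)
w=cv2.resize(a[0:290,110:400],None,fx=2,fy=2,interpolation=cv2.INTER_CUBIC)
H=600;p=lambda x:np.vstack([x,np.zeros((H-x.shape[0],x.shape[1],3),np.uint8)])
im=np.hstack([p(w),p(T)]);print(im.shape);cv2.imwrite('pics/I.png',im)"
```

```text
14.3167 [  -2.5 -109.3] [ 0.5245 -0.1797  0.1126] [ -2.5439 -22.2862  -3.3068] fy 22.349355520930835
14.3167 [ 0.5245 -0.1797  0.1126] [3.1395 0.0195 1.3657] [ -2.5439 -22.2862  -3.3068]
(600, 796, 3)
```

View pics/I.png

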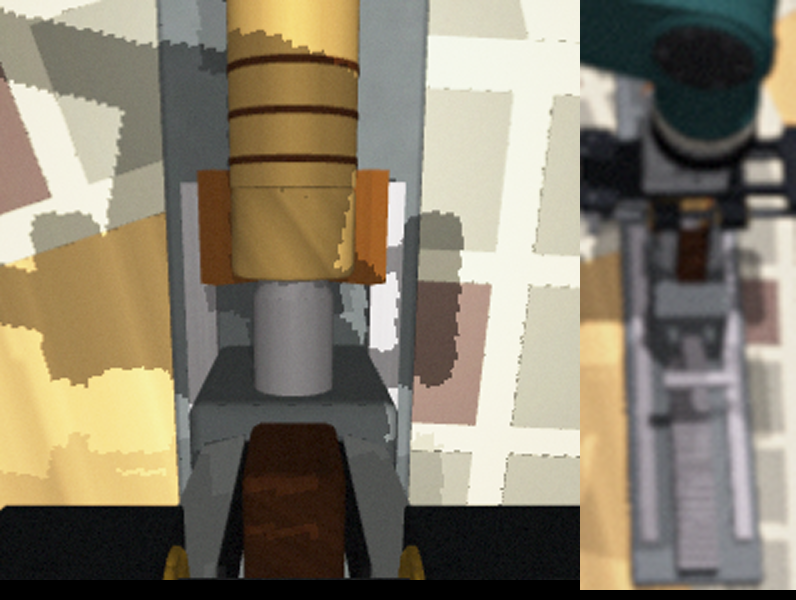

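The roller's tail end is now at (293,280), right at the trough's -62 mm edge (203..386,283). The tail cone has gone into its bore up to about the shoulder, and the block's front edge is at about y 405. I check this against the geometry.

Run:
```python
from st import *
import pickle
C=pickle.load(open("wI.pkl","rb"));z=lambda x,y:((x+.5)/2-.5+110,(y+.5)/2-.5)
for n,p,h in [("rollend top",(293,278),.103),("rollend top81",(293,278),.099),("troughL",(203,282),.079),("troughR",(386,283),.079),("blkF",(195,408),.105),("blkF",(394,408),.105),("grF",(295,424),.146),("rollL",(228,100),.085),("rollR",(358,100),.085),("rollL",(232,250),.085),("rollR",(356,250),.085),("quillL",(255,330),.085),("quillR",(332,330),.085)]:
    print(n,S(at_z(C,z(*p),h)))
# apparent diameter -> height of roller axis at two places (cylinder tangents)
for y in (100,250):
    L,Rr={100:(228,358),250:(232,356)}[y]
    (o,v),(o2,v2)=ray(C,z(L,y)),ray(C,z(Rr,y))
    for h in (.077,.081,.085,.089):
        # width where both rays are tangent: half angle in cross-section
        e3=np.append(ex,0);zz=np.array([0,0,1]);a=[np.array([q@e3,q@zz]) for q in (v,v2)]
        ang=np.arccos(a[0]@a[1]/np.linalg.norm(a[0])/np.linalg.norm(a[1]));dist=18/np.sin(ang/2)
    print(y,"axis z from width",o[2]*1000-dist)
```

```text
rollend top [ -1.2 -57.7]
rollend top81 [ -1.2 -58.1]
troughL [-28.6 -61.1]
troughR [ 27.2 -61.8]
blkF [-28.8 -93.5]
blkF [ 26.9 -93.8]
grF [ -0.9 -85.2]
rollL [-19.  -10.1]
rollR [ 17.3 -10.3]
rollL [-19.  -51.2]
rollR [ 17.3 -51.4]
quillL [-12.7 -75. ]
quillR [ 10.5 -75.1]
100 axis z from width 85.39195187593793
250 axis z from width 86.00676391733543
```

Emit:
{"op": "arm_command", "data": {
  "targets": [
    [-0.0008, -0.004, 0, 0],
    [-0.0016, -0.008, 0, 0],
    [-0.0016, -0.008, 0, 0]
  ]
}}

```text
time: 14.67
tool_pos: [0.5245, -0.1795, 0.1125]
ee_rot: [3.14, 0.011, 1.368]
wrist_force: [-0.5, -11.8, -1.7]
width: 0.0236
finger_force: 30.0
```

Emit:
{"op": "arm_command", "data": {
  "targets": [
    [0, 0, 0, 0],
    [0, 0, 0, 0],
    [0, 0, 0, 0],
    [0, 0, 0, 0],
    [0, 0, 0, 0]
  ],
  "claw": 0.4
}}

```text
time: 15.08
tool_pos: [0.5252, -0.1727, 0.1119]
ee_rot: [-3.142, -0.0, 1.372]
wrist_force: [-0.2, 1.0, 1.2]
width: 0.0538
finger_force: 0.0
```

Emit:
{"op": "arm_command", "data": {
  "targets": [
    [0, 0, 0.02, 0],
    [0, 0, 0.06, 0],
    [0, 0, 0.1, 0],
    [0, 0, 0.14, 0],
    [0, 0, 0.14, 0]
  ]
}}

```text
time: 15.5
tool_pos: [0.5276, -0.174, 0.1879]
ee_rot: [3.132, 0.002, 1.371]
wrist_force: [1.0, 0.6, 1.7]
width: 0.0563
finger_force: 0.0
```

```bash
python3 q.py; python3 snap.py wJ
python3 - <<'E'
import cv2,numpy as np
from st import *
import pickle
C=pickle.load(open("wJ.pkl","rb"));t=-43.6
sd=cam("side");img=robot.snapshot("side")[:,:,::-1];cv2.imwrite("pics/sideJ.png",img)
for n,p in [("rollend",(0,-58,.103)),("blkFL",(-30,t-50,.105)),("blkFR",(30,t-50,.105)),("tip",(0,t,.085))]:
    print(n,proj(C,np.append(W(p[0],p[1]),p[2]))[0].round(1))
for a in np.arange(.8,1.6,.1):
    th=a-.44;y=t-115-82*np.cos(th);h=.07+.082*np.sin(th)
    print(round(a,1),round(y,1),round(h*1000),proj(sd,np.append(W(-1,y),h))[0].round(1))
E
```

```text
15.5 [  -0.6 -103.1] [ 0.5276 -0.174   0.1879] [1.0033 0.5604 1.6504] fy -0.7476811435196267
15.5 [ 0.5276 -0.174   0.1879] [3.1318 0.002  1.3714] [1.0033 0.5604 1.6504]
rollend [254.7 139.2]
blkFL [216.2 185.7]
blkFR [293.3 185.5]
tip [254.6 119.2]
0.8 -235.3 99 [293.1 336.1]
0.9 -232.1 106 [293.2 333.9]
1.0 -228.1 114 [293.2 331.4]
1.1 -223.4 120 [293.3 328.7]
1.2 -218.0 126 [293.3 325.9]
1.3 -212.1 132 [293.3 322.9]
1.4 -205.6 137 [293.3 319.9]
1.5 -198.7 142 [293.2 316.7]
```

Emit:
{"op": "arm_command", "data": {
  "targets": [
    [-0.01, -0.05, 0, 0],
    [-0.02, -0.11, 0, 0],
    [-0.035, -0.17, 0, 0],
    [-0.047, -0.231, 0, 0],
    [-0.047, -0.231, 0, 0],
    [-0.047, -0.231, 0, 0]
  ],
  "claw": 1
}}

```text
time: 16.1
tool_pos: [0.5004, -0.2894, 0.1796]
ee_rot: [-3.138, -0.002, 1.368]
wrist_force: [-0.7, 0.3, -0.4]
width: 0.0199
finger_force: 0.0
```

```bash
python3 q.py; python3 snap.py wK
python3 - <<'E'
import cv2,numpy as np
from st import *
a=cv2.imread('pics/wK.png');t=robot.snapshot('side')[:,:,::-1]
T=cv2.resize(t[200:384,250:330],None,fx=3.2,fy=3.2,interpolation=cv2.INTER_CUBIC)
w=cv2.resize(a[:,110:410],None,fx=1.53,fy=1.53,interpolation=cv2.INTER_CUBIC)
p=lambda x:np.vstack([x,np.zeros((600-x.shape[0],x.shape[1],3),np.uint8)])
im=np.hstack([p(w),p(T)]);print(im.shape,w.shape);cv2.imwrite('pics/K.png',im)
E
```

```text
16.1 [  -4.4 -221.6] [ 0.5004 -0.2894  0.1796] [-0.7134  0.2845 -0.4309] fy -0.13791178659952777
16.1 [ 0.5004 -0.2894  0.1796] [-3.1381 -0.002   1.3682] [-0.7134  0.2845 -0.4309]
(600, 715, 3) (588, 459, 3)
```

View pics/K.png

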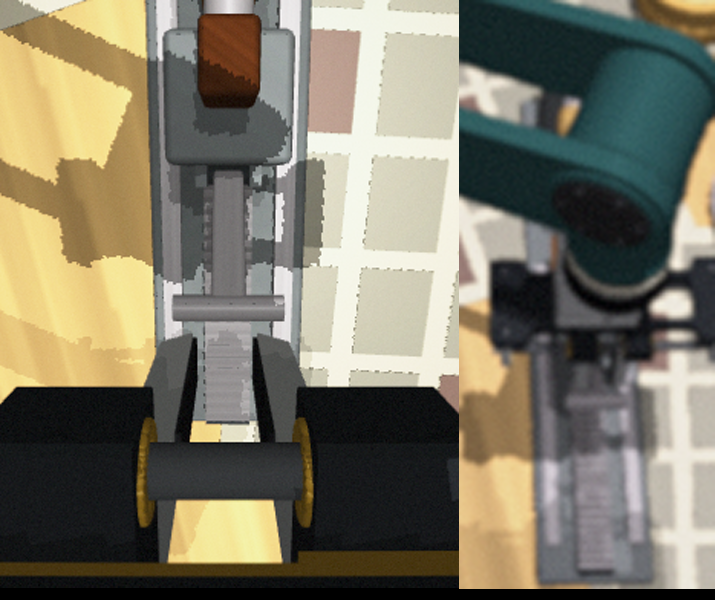

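The cross-bar is at (229,307), spanning x 174-285, and the tail block's back top edge is at about y 163. The strap is centred at x 229. That is my last viewing, so from here I measure numerically.

```bash
python3 - <<'E'
from st import *
import pickle
from scipy.optimize import brentq
C=pickle.load(open("wK.pkl","rb"));z=lambda x,y:((x+.5)/1.53-.5+110,(y+.5)/1.53-.5)
for n,p,h in [("blkB",(230,163),.105),("blkFL",(167,33),.105),("blkFR",(292,36),.105),("gripB",(229,95),.146)]: print(n,S(at_z(C,z(*p),h)))
for t in (-43.6,-46):
    f=lambda a:S(at_z(C,z(229,307),.07+.082*np.sin(a)))[1]-(t-115-82*np.cos(a))
    for a in np.arange(-.4,1.5,.1):
        if f(a)*f(a+.1)<0:
            r=brentq(f,a,a+.1,xtol=1e-3);P=at_z(C,z(229,307),.07+.082*np.sin(r));print(t,"pawl",r+.44,S(P),P[2])
K,d,T=C;print("depth z by width", T[2,3]-.238*.97)
E
python3 q.py
```

```text
blkB [  -0.7 -152. ]
blkFL [-28.6 -95.7]
blkFR [ 26.9 -97.1]
gripB [  -1.3 -127.3]
-43.6 pawl 0.14328128869600681 [  -1. -237.] 0.04602452130260176
-43.6 pawl 1.2490364910016079 [  -1.4 -215.2] 0.12933704502727167
-46 pawl 0.09244235332507295 [  -1.  -238.1] 0.042070594429273134
-46 pawl 1.3013708702797258 [  -1.4 -214.4] 0.13221637312717946
depth z by width 0.12780031730166205
16.2 [  -3.9 -219.9] [ 0.5012 -0.2878  0.1805] [-0.1924 -0.0254 -0.1065] fy 0.06297122243738074
```

Emit:
{"op": "arm_command", "data": {
  "targets": [
    [0.006, -0.001, -0.03, 0],
    [0.006, -0.001, -0.06, 0],
    [0.006, -0.001, -0.08, 0],
    [0.006, -0.001, -0.08, 0],
    [0.006, -0.001, -0.08, 0]
  ]
}}

```text
time: 16.62
tool_pos: [0.5044, -0.288, 0.1411]
ee_rot: [-3.14, -0.001, 1.372]
wrist_force: [0.5, -0.3, 0.2]
width: 0.0008
finger_force: 0.0
```

```bash
python3 q.py
```

```text
16.6167 [  -0.8 -219.5] [ 0.5044 -0.288   0.1411] [ 0.4947 -0.2835  0.167 ] fy 0.18010651566346017
```

Emit:
{"op": "arm_command", "data": {
  "targets": [
    [-0.001, -0.006, -0.012, 0],
    [-0.002, -0.012, -0.024, 0],
    [-0.003, -0.017, -0.037, 0],
    [-0.004, -0.022, -0.05, 0],
    [-0.005, -0.026, -0.065, 0],
    [-0.006, -0.03, -0.08, 0],
    [-0.0065, -0.032, -0.094, 0],
    [-0.007, -0.034, -0.108, 0]
  ]
}}

```text
time: 17.28
tool_pos: [0.5007, -0.3058, 0.0865]
ee_rot: [-3.14, -0.001, 1.371]
wrist_force: [-0.3, -1.0, 0.9]
width: 0.0003
finger_force: 0.2
```

```bash
python3 q.py
```

```text
17.2833 [  -0.9 -237.7] [ 0.5007 -0.3058  0.0865] [-0.272  -1.0185  0.8592] fy 1.0521561109317694
```

```bash
cat > bar.py <<'E'
import sys
from st import *
o=robot.get_obs();im=robot.snapshot("wrist");cv2.imwrite(f"pics/bar{o['time']:.2f}.png",im[:,:,::-1]);C=cam("wrist",o);g=cv2.GaussianBlur(im.mean(2),(3,3),0)
t=-44
for x in (-21,-18,16,19):
    print("x",x)
    for a in np.arange(0,1.35,.1):
        th=a-.44;q=lambda r:proj(C,np.append(W(x-1,t-115-82*np.cos(th)),.07+.082*np.sin(th)+r))[0]
        p=q(0);s=np.abs(p-[256,192])<[250,190]
        if s.all(): print(round(a,1),p.round(),[int(v) for v in g[int(p[1])-14:int(p[1])+15:2,int(p[0])]],[int(v) for v in im[int(p[1]),int(p[0])]])
E
python3 bar.py
```

```text
x -21
0.0 [224. 203.] [86, 85, 85, 85, 85, 84, 84, 84, 84, 84, 85, 85, 84, 86, 85] [81, 84, 84]
0.1 [224. 210.] [85, 85, 85, 85, 83, 83, 85, 84, 85, 86, 86, 86, 80, 69, 90] [80, 86, 86]
0.2 [222. 217.] [84, 83, 84, 84, 86, 86, 85, 86, 84, 69, 78, 100, 104, 92, 98] [81, 85, 84]
0.3 [221. 223.] [85, 86, 86, 85, 86, 78, 67, 79, 100, 105, 92, 99, 107, 108, 98] [80, 79, 78]
0.4 [220. 229.] [86, 86, 81, 69, 99, 93, 106, 97, 93, 102, 107, 102, 95, 91, 85] [95, 93, 94]
0.5 [219. 233.] [73, 96, 99, 99, 107, 95, 97, 106, 107, 99, 94, 89, 88, 126, 131] [109, 105, 108]
0.6 [217. 237.] [101, 92, 106, 110, 95, 103, 111, 105, 94, 92, 84, 100, 119, 116, 121] [108, 106, 106]
0.7 [215. 239.] [99, 112, 99, 98, 108, 109, 97, 93, 88, 81, 97, 93, 103, 104, 37] [96, 95, 96]
0.8 [213. 240.] [100, 112, 103, 98, 107, 107, 97, 93, 89, 95, 161, 171, 175, 164, 53] [94, 91, 92]
0.9 [211. 239.] [100, 112, 113, 98, 107, 108, 98, 93, 89, 99, 187, 198, 198, 187, 59] [95, 92, 92]
1.0 [209. 237.] [135, 139, 147, 142, 128, 127, 131, 128, 120, 124, 135, 182, 200, 200, 201] [120, 114, 115]
1.1 [206. 232.] [131, 130, 155, 
[... 3852 characters left out ...]
153, 133, 122, 114, 94, 140, 138, 137, 129, 44] [124, 122, 122]
0.8 [291. 240.] [116, 152, 135, 130, 154, 151, 133, 123, 114, 92, 116, 128, 99, 80, 30] [125, 124, 124]
0.9 [293. 239.] [116, 149, 131, 130, 153, 151, 134, 122, 112, 85, 83, 108, 88, 69, 29] [126, 124, 122]
1.0 [294. 237.] [131, 105, 135, 127, 123, 143, 157, 143, 125, 118, 92, 127, 184, 192, 177] [143, 143, 144]
1.1 [296. 232.] [228, 229, 209, 128, 135, 118, 122, 143, 157, 143, 126, 118, 98, 154, 222] [143, 142, 142]
1.2 [298. 225.] [125, 199, 227, 227, 226, 226, 221, 210, 199, 196, 192, 198, 194, 174, 176] [226, 225, 224]
1.3 [300. 216.] [127, 125, 125, 125, 126, 131, 205, 227, 226, 226, 226, 226, 225, 226, 226] [229, 227, 227]
```

The bar's shading sits at rows 228-246 with its end at column 210. That matches a pawl angle of about 0.6, so the pawl is following the fingertips. I push on down.

Emit:
{"op": "arm_command", "data": {
  "targets": [
    [0, 0, -0.014, 0],
    [0, 0, -0.028, 0],
    [0, 0, -0.042, 0],
    [0, 0.001, -0.056, 0],
    [0, 0.002, -0.066, 0],
    [0.0005, 0.003, -0.076, 0],
    [0.001, 0.005, -0.083, 0],
    [0.001, 0.006, -0.088, 0]
  ]
}}

```text
time: 18.0
tool_pos: [0.5016, -0.3029, 0.0434]
ee_rot: [-3.141, -0.0, 1.371]
wrist_force: [-0.4, 0.6, 3.9]
width: 0.0006
finger_force: 1.9
```

Emit:
{"op": "arm_command", "data": {
  "targets": [
    [0, 0, -0.002, 0],
    [0, 0, -0.004, 0],
    [0, 0, -0.004, 0]
  ]
}}

```text
time: 18.25
tool_pos: [0.5019, -0.3035, 0.0431]
ee_rot: [3.14, 0.001, 1.371]
wrist_force: [-0.9, -0.4, 4.5]
width: 0.0003
finger_force: 1.7
```

```bash
python3 q.py
```

```text
18.25 [  -0.1 -235.2] [ 0.5019 -0.3035  0.0431] [-0.928  -0.4234  4.4813] fy 0.5984733471517797
```

Emit:
{"op": "arm_command", "data": {
  "targets": [
    [0, 0, -0.003, 0],
    [0, 0, -0.006, 0],
    [0, 0, -0.006, 0],
    [0, 0, -0.006, 0]
  ]
}}

```text
time: 18.58
tool_pos: [0.5023, -0.3041, 0.0423]
ee_rot: [3.139, 0.002, 1.371]
wrist_force: [-2.7, 2.1, 11.4]
width: 0.0006
finger_force: 5.0
```

Emit:
{"op": "arm_command", "data": {
  "targets": [
    [0, 0, -0.003, 0],
    [0, 0, -0.006, 0],
    [0, 0, -0.006, 0],
    [0, 0, -0.006, 0]
  ]
}}

```text
time: 18.92
tool_pos: [0.5029, -0.3049, 0.0415]
ee_rot: [3.137, 0.004, 1.371]
wrist_force: [-6.0, 2.9, 17.5]
width: 0.0002
finger_force: 8.1
```

```bash
python3 q.py;python3 bar.py | awk '/^x/||/^0.[0123] /'
```

```text
18.9167 [   1.1 -236.4] [ 0.5029 -0.3049  0.0415] [-5.9556  2.9202 17.4697] fy -1.6854386611541403
x -21
0.0 [214. 226.] [84, 86, 103, 116, 122, 133, 143, 138, 120, 96, 90, 77, 64, 65, 63] [145, 140, 140]
0.1 [212. 236.] [133, 144, 137, 121, 97, 89, 77, 65, 65, 65, 64, 64, 64, 87, 119] [64, 67, 65]
0.2 [211. 245.] [91, 77, 66, 66, 64, 63, 65, 64, 86, 130, 123, 41, 16, 14, 15] [60, 64, 62]
0.3 [209. 254.] [65, 65, 66, 64, 111, 129, 88, 17, 15, 15, 14, 15, 13, 16, 16] [18, 20, 22]
x -18
0.0 [219. 226.] [81, 85, 104, 116, 123, 135, 143, 139, 111, 101, 91, 75, 65, 65, 64] [142, 141, 141]
0.1 [218. 236.] [134, 143, 139, 107, 96, 90, 76, 65, 64, 64, 63, 64, 65, 65, 113] [67, 70, 69]
0.2 [216. 245.] [90, 75, 64, 64, 63, 64, 64, 64, 65, 104, 124, 42, 16, 16, 16] [65, 67, 71]
0.3 [215. 254.] [63, 65, 64, 65, 65, 112, 90, 18, 15, 17, 16, 15, 14, 15, 16] [13, 15, 19]
x 16
0.0 [279. 226.] [85, 85, 101, 114, 122, 133, 116, 94, 93, 84, 82, 82, 81, 82, 82] [91, 93, 89]
0.1 [280. 236.] [133, 116, 94, 93, 84, 82, 82, 81, 82, 82, 81, 83, 82, 81, 82] [79, 80, 77]
0.2 [281. 245.] [83, 82, 82, 82, 82, 82, 82, 82, 82, 82, 78, 30, 15, 16, 15] [82, 85, 83]
0.3 [282. 254.] [83, 83, 82, 82, 82, 82, 59, 14, 16, 16, 15, 17, 14, 16, 15] [7, 6, 10]
x 19
0.0 [284. 226.] [81, 80, 102, 115, 123, 134, 147, 142, 130, 123, 113, 91, 96, 127, 117] [145, 144, 144]
0.1 [285. 236.] [134, 147, 148, 148, 124, 113, 91, 101, 138, 132, 125, 115, 103, 95, 90] [87, 86, 86]
0.2 [287. 245.] [113, 92, 101, 139, 134, 134, 128, 123, 118, 113, 97, 35, 16, 17, 16] [128, 134, 132]
0.3 [288. 254.] [133, 133, 131, 132, 131, 139, 92, 18, 16, 16, 15, 16, 16, 16, 17] [18, 21, 22]
```

Emit:
{"op": "arm_command", "data": {
  "targets": [
    [0, 0, -0.003, 0],
    [0, 0, -0.006, 0],
    [0, 0, -0.006, 0],
    [0, 0, -0.006, 0]
  ]
}}

```text
time: 19.3
tool_pos: [0.5033, -0.3056, 0.0408]
ee_rot: [3.135, 0.005, 1.371]
wrist_force: [-8.3, 2.5, 25.8]
width: 0.0004
finger_force: 11.4
```

Emit:
{"op": "arm_command", "data": {
  "targets": [
    [0, 0, 0.02, 0],
    [0, 0, 0.05, 0],
    [0, 0, 0.09, 0],
    [0, 0, 0.15, 0],
    [0, 0, 0.21, 0],
    [0, 0, 0.27, 0],
    [0, 0, 0.31, 0],
    [0, 0, 0.31, 0]
  ]
}}

```text
time: 19.97
tool_pos: [0.5039, -0.3049, 0.1942]
ee_rot: [3.131, 0.005, 1.371]
wrist_force: [-0.5, -0.5, -0.2]
width: 0.0005
finger_force: 0.0
```

Emit:
{"op": "arm_command", "data": {
  "targets": [
    [0, 0, 0, 0],
    [0, 0, 0, 0],
    [0, 0, 0, 0]
  ]
}}

```text
time: 20.22
tool_pos: [0.5007, -0.3026, 0.1853]
ee_rot: [-3.138, -0.002, 1.371]
wrist_force: [-0.7, -0.5, -0.2]
width: 0.001
finger_force: 0.0
```

```bash
python3 q.py;python3 bar.py | awk '/^x/||/^0.[012] /'; python3 snap.py wL
```

```text
20.2167 [  -1.5 -234.5] [ 0.5007 -0.3026  0.1853] [-0.6935 -0.526  -0.1536] fy 0.6527192099080315
x -21
0.0 [235. 179.] [78, 78, 78, 77, 95, 112, 128, 126, 111, 93, 115, 138, 144, 144, 144] [125, 121, 124]
0.1 [234. 184.] [78, 83, 105, 118, 133, 117, 101, 99, 128, 143, 144, 144, 145, 144, 144] [92, 91, 92]
0.2 [234. 188.] [105, 117, 132, 118, 100, 100, 130, 143, 143, 143, 145, 144, 143, 143, 143] [139, 145, 146]
x -18
0.0 [238. 179.] [77, 76, 76, 77, 93, 111, 127, 125, 110, 97, 126, 144, 143, 141, 144] [130, 127, 126]
0.1 [238. 184.] [76, 82, 105, 117, 133, 116, 101, 107, 138, 142, 144, 145, 144, 144, 145] [113, 114, 115]
0.2 [237. 188.] [105, 117, 133, 116, 101, 107, 138, 142, 144, 145, 144, 144, 145, 145, 145] [138, 146, 143]
x 16
0.0 [273. 179.] [78, 80, 80, 78, 91, 111, 174, 222, 202, 161, 126, 139, 145, 145, 146] [228, 225, 225]
0.1 [273. 184.] [77, 79, 103, 136, 218, 214, 185, 136, 132, 145, 144, 145, 144, 143, 142] [129, 130, 131]
0.2 [274. 188.] [103, 136, 218, 214, 185, 136, 132, 145, 144, 145, 144, 143, 142, 143, 142] [140, 148, 147]
x 19
0.0 [276. 179.] [77, 77, 77, 76, 91, 109, 129, 200, 201, 162, 129, 145, 146, 147, 145] [223, 219, 219]
0.1 [276. 184.] [77, 79, 103, 116, 160, 212, 186, 136, 139, 146, 146, 146, 144, 143, 144] [130, 128, 130]
0.2 [277. 188.] [103, 116, 160, 212, 186, 136, 139, 146, 146, 146, 144, 143, 144, 144, 144] [144, 147, 147]
20.2667 [ 0.5007 -0.3026  0.1853] [-3.1377 -0.0019  1.3709] [-0.3937  1.0955  0.8886]
```

The bar is now centred on row 179, exactly the prediction for angle 0 with the tailstock unmoved. I go back to the earlier viewpoint to check that the roller is still lifted and pinched.

Emit:
{"op": "arm_command", "data": {
  "targets": [
    [0.01, 0.05, 0.005, 0],
    [0.02, 0.11, 0.005, 0],
    [0.035, 0.17, 0.005, 0],
    [0.052, 0.257, 0.005, 0],
    [0.052, 0.257, 0.005, 0],
    [0.052, 0.257, 0.005, 0],
    [0.052, 0.257, 0.005, 0],
    [0.052, 0.257, 0.005, 0]
  ]
}}

```text
time: 20.98
tool_pos: [0.5272, -0.1757, 0.1898]
ee_rot: [-3.141, 0.0, 1.37]
wrist_force: [-0.2, -0.5, -0.3]
width: 0.0003
finger_force: 0.0
```

```bash
python3 snap.py wM
python3 - <<'E'
from st import *
import pickle
for k in "IJM":
    C=pickle.load(open(f"w{k}.pkl","rb"));im=cv2.imread(f"pics/w{k}.png");g=im.astype(float)
    sat=g[:,:,2]-g[:,:,0]  # wood: red minus blue
    p=proj(C,np.append(W(-1,-75),.097))[0];col=int(round(p[0]))
    # roller's end: wood -> steel along the centre column
    rows=np.arange(max(2,int(p[1])-60),int(p[1])+5);prof=sat[rows,col-3:col+4].mean(1);
    e=rows[np.argmin(np.diff(prof))]+.5
    print(k,"tcp pose z",C[2][2,3].round(3),"roller end",S(at_z(C,(col,e),.094)), "edge drop",np.diff(prof).min().round())
    for y in (-25,-18):
        (o1)=proj(C,np.append(W(-1,y),.085))[0];r=int(round(o1[1]))
        if r<3: print("out",y);continue
        row=cv2.GaussianBlur(sat,(1,5),0)[r];c=int(o1[0]);m=row>35
        L=c
        while m[L]:L-=1
        Rr=c
        while m[Rr]:Rr+=1
        L+=.5;Rr-=.5
        v,v2=ray(C,(L,r))[1],ray(C,(Rr,r))[1];e3=np.append(ex,0)
        a=[np.array([q@e3,q[2]]) for q in(v,v2)];an=np.arccos(a[0]@a[1]/np.linalg.norm(a[0])/np.linalg.norm(a[1]))
        print("  y",y,"edges",L,Rr,"axis z",round(C[2][2,3]*1000-18/np.sin(an/2),1))
    pp=[proj(C,np.append(W(-20,yy),.105))[0] for yy in (-85,-100)]
    cc=int(pp[0][0]);rr=np.arange(int(pp[0][1]),int(pp[1][1])+8);print("  blk col",[int(v) for v in g[rr,cc].mean(1)],"row0",rr[0],"pred(-94)",proj(C,np.append(W(-20,-94),.105))[0].round(1))
E
```

```text
20.9833 [ 0.5272 -0.1757  0.1898] [-3.1406  0.0004  1.3698] [-0.2089 -0.4859 -0.2718]
I tcp pose z 0.29 roller end [ -0.7 -59. ] edge drop -48.0
  y -25 edges 224.5 287.5 axis z 82.8
  y -18 edges 224.5 287.5 axis z 81.0
  blk col [53, 53, 50, 49, 49, 53, 52, 52, 52, 55, 51, 50, 56, 59, 57, 76, 79, 80, 77, 84, 82, 84, 85, 85, 85, 86, 87, 84, 82, 83, 86, 68, 87, 93] row0 188 pred(-94) [223.  204.6]
J tcp pose z 0.367 roller end [ -1.3 -59. ] edge drop -56.0
  y -25 edges 230.5 275.5 axis z 80.3
  y -18 edges 230.5 276.5 axis z 84.9
  blk col [45, 45, 51, 47, 48, 51, 51, 51, 48, 46, 48, 68, 71, 76, 78, 82, 83, 83, 82, 82, 83, 78, 82, 82, 83, 79, 83] row0 174 pred(-94) [229.1 186.1]
M tcp pose z 0.369 roller end [ -0.7 -59.2] edge drop -54.0
  y -25 edges 232.5 277.5 axis z 82.0
  y -18 edges 231.5 277.5 axis z 86.6
  blk col [49, 49, 48, 51, 50, 51, 51, 50, 50, 53, 59, 75, 77, 77, 81, 81, 80, 81, 79, 78, 79, 82, 78, 83, 82, 80, 84] row0 172 pred(-94) [230.3 183.6]
```

```bash
python3 -c "
from bench import robot
print(robot.close_job())"
```

```text
the job is handed in; nothing more can be done
None
```

The longer roller is mounted between the two points, the pawl is down on the toothed rack, and the job was handed in at 21 s of 58 s. The tailstock was pushed until the force reached 22 N, against about 7 N for sliding alone. After release the roller and tailstock had not moved measurably. My final height readings of the roller's axis scattered between 82 and 87 mm, so the lift rests mainly on the pinch force and how far the cone sits in the bore.

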